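Slide the pill tower home on the cabinet shelf

TASK

The pill tower has been left out near the front of the grey cabinet shelf. With the fingertips, push it by its bottom tier only, so that it slides along the shelf standing upright, not lifted and not tipped, back to the middle of the gap between the eye-drop bottle holder and the ceramic pill pot until its foot meets the shelf's back upstand. Leave everything else where it stands.

Things in the scene. Friction and masses are not known exactly. Their poses are not given: they have to be found in the camera images.
- tower: White plastic pill tower of three screw-together tiers, round, upright, 98 mm tall, loose, very roughly 160 g. Origin: centre of its underside. Bottom tier 42 mm in diameter, 30 mm tall; tiers above 36 mm, lid 37 mm, so the bottom tier stands 3 mm proud. Pushed on the bottom tier it slides; pushed high up it tips. Starts in the clear strip at the shelf's front, up to 0.1 m either side of the gap's middle.
- tower_upper: The tower's two upper tiers and lid, screwed to the bottom tier (one rigid piece with it). Origin: centre of the joint with the bottom tier, 30 mm above the tower's underside. Not to be pushed.
- shelf: Fixed grey polypropylene shelf, 280 mm deep (x) by 680 mm wide (y), turned up to 7 degrees. Origin: centre of its underside; x points to its back, away from the robot, y left, z up. The deck things stand on is 14 mm above the origin. The back upstand rises 30 mm above the deck, its front face at shelf x = +130 mm. Side lips 12 mm high, no front lip.
- holder: White plastic eye-drop bottle holder, an open stand 48 mm deep (x) by 74 mm wide (y) by 38 mm high, with two small eye-drop bottles in it reaching to 72 mm. Loose, square to the shelf, in the back row, its centre 94 mm behind the shelf's. Origin: centre of its underside.
- pot: Round white ceramic pill pot, 64 mm in diameter and 45 mm tall (68 mm with the lid's knob). Loose, in the back row beside the holder, to its left or right, 150 to 160 mm from centre to centre, which leaves a gap of about 85 mm. Origin: centre of its underside.
- pot_lid: The pot's loose ceramic lid, 66 mm in diameter, with a small knob. Origin: its centre at the height of the pot's rim.
- jar: Round white ointment jar, 44 mm in diameter, 40 mm tall, standing 66 to 72 mm in front of the holder or of the pot (between centres). Origin: centre of its underside.
- floss: Flat white dental floss pack, 40 by 46 by 18 mm, lying in front of the other of the two. Origin: centre of its underside.
- vial: Amber pill vial with white cap, 38 mm in diameter, 65 mm tall, at the right end of the shelf. Origin: centre of its underside.
- solution: White plastic bottle, 52 mm in diameter, 150 mm tall, in the back right corner of the shelf. Origin: centre of its underside.
- magnifier: Magnifying glass with a round steel frame 76 mm in diameter and a thin steel handle, lying flat (8 mm) at the left end of the shelf, handle to the front, 173 mm long. Origin: under the centre of the lens.
Mind the look-alikes: they are no part of the job. Leave any blue or green look-alike of the tower alone.

How it is judged:
At the end, for the whole second after the job is handed in: The tower stands upright (within 3 degrees) and at rest on the shelf deck between the holder and the pot (its axis within 94 mm of both of theirs, so about midway, to some 12 to 17 mm), its foot within 6 mm of the back upstand; everything else on the shelf is within 8 mm of where it stood (x of tower in the frame of shelf above 0.103 m and horizontal distance between tower and holder below 0.094 m and horizontal distance between tower and pot below 0.094 m and angle between tower's own z axis and vertical below 0.05 rad and z of tower in the frame of shelf between 0.01 and 0.018 m and linear speed of tower below 0.01 m/s and distance of each of holder, pot, pot_lid, jar, floss, vial, solution, magnifier from where it was at the start of the episode below 0.008 m); the robot touches nothing.
It fails at once if the tower tips by more than 11 degrees (angle between tower's own z axis and vertical above 0.2 rad).
It fails at once if the tower is lifted off the shelf (z of tower in the frame of shelf above 0.022 m).
It fails at once if the robot pushes the upper tiers or the lid (more than 0.5 N) (contact force between any of the fingers, the arm and tower_upper above 0.5 N).
It fails at once if another thing on the shelf is moved by more than 8 mm (distance of any of holder, pot, pot_lid, jar, floss, vial, solution, magnifier from where it was at the start of the episode above 0.008 m).
It also fails if it takes over 58 s, if anything falls off the work surface, if the arm or the gripper's body presses on something with over 40 N, if the wrist force passes 120 N, or if a joint passes its speed limit or range.

ROBOT

A 7-joint arm with a two-finger parallel gripper is mounted at the origin on the work surface. World frame = base frame: x ahead of the robot, y to its left, z up, the work surface at z = 0. Lengths are in m, angles in rad, forces in N, time in s.
With the tool pointing down it reaches from about 0.425 to 0.95 m from the base axis. Payload 16.7 kg.
Tool frame: the origin (TCP) lies at the very end of the fingers, on their centre line; the grasp point (between the pads) lies 19 mm behind it (manip.grip_depth is the distance from the TCP to the grasp point, in m); z points along the fingers, y is the direction in which the jaws open and shut (so a half turn about z gives the same grasp; the last joint's range is limited). The gripper opens to 94 mm and grips with 3 to 60 N. Pads are 16 mm wide; open, the fingers measure 119 mm over their backs; the gripper's body (75 mm by 177 mm) begins 78 mm behind the grasp point.
Start: joints at [1.111, 0.426, 0.074, 1.606, -0.034, 1.111, -0.067], TCP at [0.206, -0.643, 0.205] pointing down, gripper open.
Joint ranges: [-2.85, 2.85], [-0.5, 2.14], [-1.23, 1.37], [0.21, 2.46], [-1.02, 4.16], [0.16, 2.05], [-2.73, 2.73]. Speed limits (rad/s): [1.89, 1.89, 2.39, 2.39, 3.01, 3.01, 3.01].

INTERFACE

Orientations are given as [roll, pitch, yaw] about the fixed x, y, z axes, in that order (R = Rz(yaw) Ry(pitch) Rx(roll)).
In Python, from cell import manip, imaging gives the robot as it stands.
- The arm moves only by the tool jog_arm, never from a script. Its argument "moves" is a list of rows, each an object with "slide": the shift along the world's x, y, z in m, a list of three; "angular": the turn, a rotation vector about the world's x, y, z in degrees, a list of three. A call has 1 to 8 rows; each row is the pose to reach, as a shift and turn from the pose commanded when the call began; what a row does not reach only later rows make up. A row lasts 1/8 s, in which the tool goes at most 62.5 mm and 10.7 degrees, less where a joint would pass 70% of its speed; a pose out of reach is approached as far as the arm can. A call with a gripper value outside its range is refused whole. "hand" is the finger opening in m, from 0 to 0.094, set as the call begins (left out, the last holds). The fingers move at their own pace and stop on an object; the grip force is fixed at half the most. Time passes only in rows, so rows that repeat a pose let the fingers close. It gives the time, the measured TCP pose, the force and the opening at its end, in the units of the state.
- manip.get_obs(): the state, without advancing time (a new reading comes with each control period).
- imaging.snapshot(name): name is "scene" or "side" or "wrist"; returns the picture (420x560x3 uint8, blue, green, red); there is no depth.
- imaging.camera_model(name): a dict with "K" (3x3 intrinsics, pixels), "R" (3x3) and "t" (3): a world point X has camera coordinates R X + t; the wrist camera has in their place "mount" (4x4, takes a point from camera to tool coordinates, whose origin is the TCP and whose axes are the flange's). Camera axes: x right, y down, z forward; pixel columns grow to the right and rows downward; lengths in m; the calibration is good to about 2 mm. A picture is of the moment at which its call begins: read the wrist's pose just before it. camera_model takes no time and is no camera call.
- manip.close_job(): hands the job in, once; it reports no verdict.
The state is a dict: "time_s": time; "joint_pos": joint angles; "joint_velocities": joint speeds; "tau": joint torques, N m; "position": TCP position; "tool_rot": TCP orientation; "contact_force": force on the tool from outside, world axes, zero at the start; "ft_torque": the same for the moment, N m; "width": finger opening in m.
Only numpy, scipy, OpenCV 4.12 (cv2) and the standard library are available. Lean on these libraries where they do the work, as an engineer would, in place of code of your own. Each camera call takes 0.05 s, during which the arm holds its last target.

## Working session

There is one attempt and no reset: what is moved stays moved. The work goes in short steps, Python scripts to look and compute and a tool call to move; the robot and the scene stay as the last step left them, time stands still between calls to the robot, and variables do not carry over. Pictures are saved under pics/ and viewed, and the job is handed in when it is done.

Besides the shell and the picture viewer there is one more tool, called after "Request:" in YAML: its name, and indented under it one key for each argument. jog_arm: Moves the arm, as the interface text tells. Its arguments: {"type":"object","properties":{"moves":{"type":"array"},"hand":{"type":"number"}},"required":["moves"]}

```bash
mkdir -p pics; ls; cat > h.py <<'E'
import numpy as np, cv2
from cell import manip, imaging
def ray(name,u,v):
    m=imaging.camera_model(name); K=np.array(m['K']);R=np.array(m['R']);t=np.array(m['t'])
    d=R.T@np.linalg.solve(K,[u,v,1.]); o=-R.T@t
    return o,d
def onplane(name,u,v,z):
    o,d=ray(name,u,v); return o+d*(z-o[2])/d[2]
def proj(name,X):
    m=imaging.camera_model(name); K=np.array(m['K']);R=np.array(m['R']);t=np.array(m['t'])
    p=K@(R@np.asarray(X,float)+t); return p[:2]/p[2]
E
python3 - <<'E'
from h import *
for n in ('scene','side'):
    cv2.imwrite(f'pics/{n}0.png',imaging.snapshot(n))
    o,d=ray(n,280,210); print(n,o.round(3),(d/np.linalg.norm(d)).round(3),imaging.camera_model(n)['K'])
o=manip.get_obs();print(o)
E
```

```text
pics
scene [1.314 0.145 0.746] [-0.744 -0.134 -0.655] [[524.9460657    0.         277.91551721]
 [  0.         524.9460657  206.0944943 ]
 [  0.           0.           1.        ]]
side [0.288 0.613 0.662] [ 0.295 -0.689 -0.662] [[416.12003145   0.         285.90046353]
 [  0.         416.12003145 207.82190002]
 [  0.           0.           1.        ]]
{'time_s': 0.1, 'joint_pos': array([ 1.1104966 ,  0.42665191,  0.07387535,  1.60650971, -0.03410489,
        1.11078146, -0.06708335]), 'joint_velocities': array([ 7.70636664e-05, -1.86967628e-03,  3.42506727e-04, -1.77730546e-03,
       -3.82111242e-04,  2.56891504e-04,  9.91745818e-04]), 'tau': array([ 6.59041718e-03, -9.37470460e+01,  3.67620952e+00, -4.55042946e+01,
       -4.86612611e-02,  1.67761120e-02,  6.16947295e-05]), 'position': array([ 0.20627874, -0.64231893,  0.2048727 ]), 'tool_rot': array([-3.14050508e+00,  7.96662327e-05,  3.10763284e-01]), 'contact_force': array([ 0.50239105, -0.61447686, -0.24634684]), 'ft_torque': array([ 0.00685903,  0.05224451, -0.03386828]), 'width': 0.09380421229674163}
```

View pics/scene0.png

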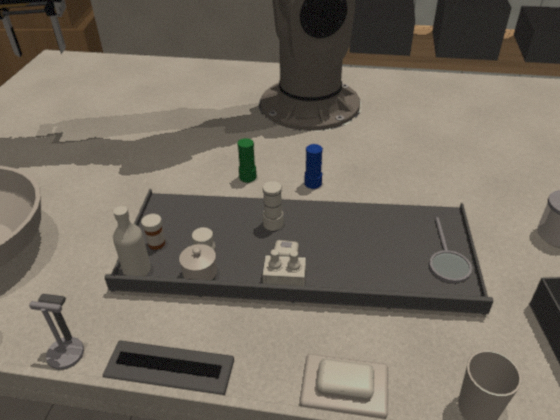

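View pics/side0.png

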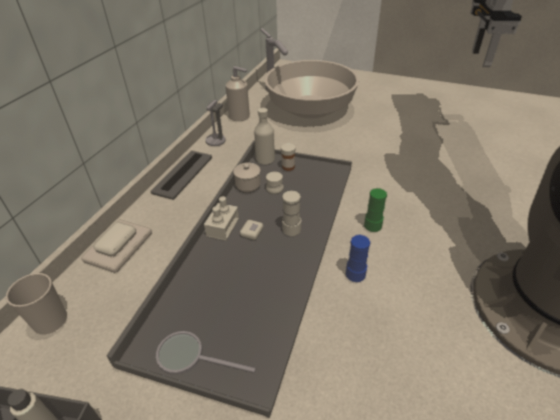

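```bash
python3 - <<'E'
from h import *
a=cv2.imread('pics/scene0.png');b=cv2.imread('pics/side0.png')
cv2.imwrite('pics/sc1.png',cv2.resize(a[130:310,100:340],None,fx=3.3,fy=3.3,interpolation=cv2.INTER_CUBIC))
cv2.imwrite('pics/sd1.png',cv2.resize(b[130:310,190:390],None,fx=3.3,fy=3.3,interpolation=cv2.INTER_CUBIC))
E
```

```text
(no output)
```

View pics/sc1.png

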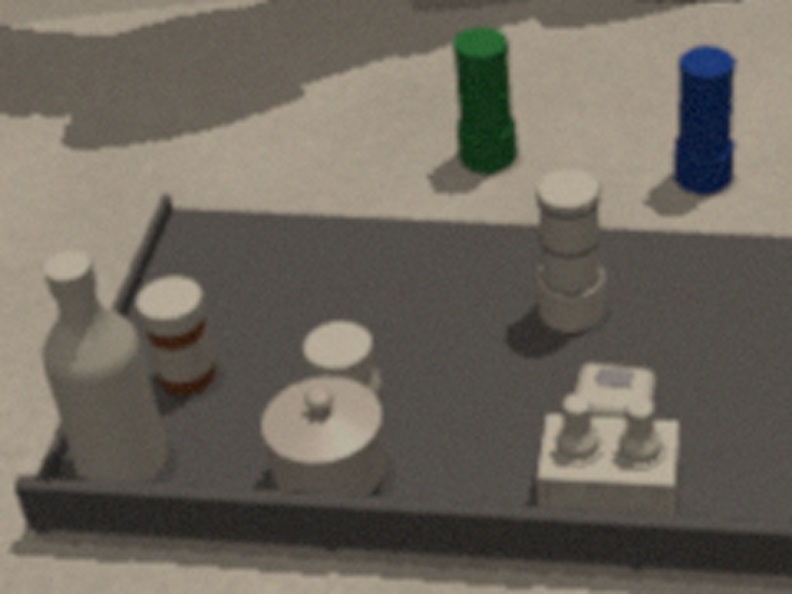

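View pics/sd1.png

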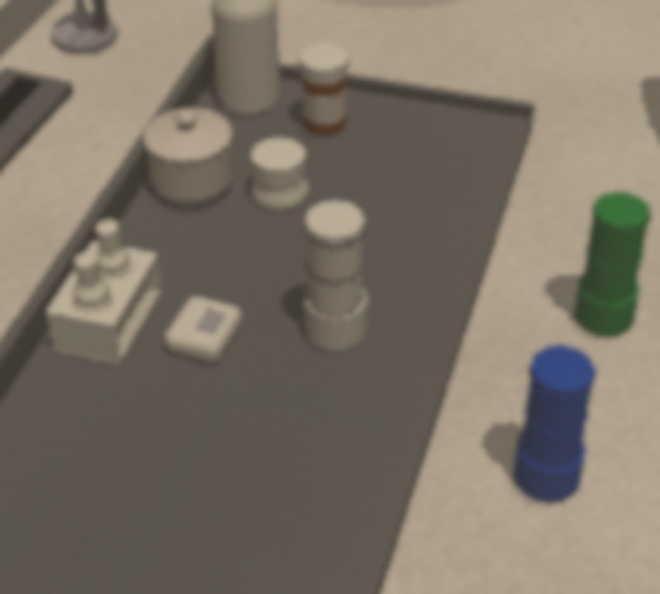

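```bash
cat > m.py <<'E'
from h import *
S=lambda u,v:(100+u/3.3,130+v/3.3)
D=lambda u,v:(190+u/3.3,130+v/3.3)
def p(l,s,d,z):
    if s: print(l,'scene',onplane('scene',*S(*s),z).round(4))
    if d: print(l,'side',onplane('side',*D(*d),z).round(4))
p('tower lid',(569,190),(335,219),.112)
p('tower foot bottom',(572,328),(334,347),.014)
p('pot knob',(319,395),(186,119),.082)
p('jar top',(339,344),(279,156),.054)
p('floss top',(616,388),(203,325),.032)
p('holder top L',(545,415),None,.052);p('holder top R',(680,420),None,.052)
p('holder top nearL',(541,478),None,.052);p('holder top nearR',(676,486),None,.052)
p('holder',None,(50,310),.052);p('holder',None,(108,325),.052);p('holder',None,(160,255),.052)
for q in [(151.5,193.6),(339,201.8),(472,209)]: print('front edge',onplane('scene',*q,.014).round(4))
for q in [(353,163),(270,418)]: print('front edge side',onplane('side',*q,.014).round(4))
for q in [(112,276),(487,291)]: print('back top',onplane('scene',*q,.044).round(4))
E
python3 m.py
python3 - <<'E'
from h import *
a=cv2.imread('pics/scene0.png');b=cv2.imread('pics/side0.png')
cv2.imwrite('pics/sc2.png',cv2.resize(a[180:310,300:500],None,fx=4,fy=4,interpolation=cv2.INTER_CUBIC))
E
```

```text
tower lid scene [ 0.5305 -0.0103  0.112 ]
tower lid side [ 0.5264 -0.0071  0.112 ]
tower foot bottom scene [ 0.5443 -0.0086  0.014 ]
tower foot bottom side [0.5222 0.0077 0.014 ]
pot knob scene [ 0.688  -0.1204  0.082 ]
pot knob side [ 0.6812 -0.1098  0.082 ]
jar top scene [ 0.6196 -0.1319  0.054 ]
jar top side [ 0.6158 -0.126   0.054 ]
floss top scene [0.6098 0.0293 0.032 ]
floss top side [0.604  0.0355 0.032 ]
holder top L scene [ 0.6562 -0.0032  0.052 ]
holder top R scene [0.6489 0.0714 0.052 ]
holder top nearL scene [0.7025 0.0033 0.052 ]
holder top nearR scene [0.6974 0.0754 0.052 ]
holder side [0.693  0.0758 0.052 ]
holder side [0.6511 0.0751 0.052 ]
holder side [0.65   0.0021 0.052 ]
front edge [ 0.469  -0.2972  0.014 ]
front edge [0.4375 0.1168 0.014 ]
front edge [0.4209 0.3957 0.014 ]
front edge side [ 0.4638 -0.3059  0.014 ]
front edge side [0.4146 0.3809 0.014 ]
back top [ 0.739 -0.268  0.044]
back top [0.6747 0.3872 0.044 ]
```

View pics/sc2.png

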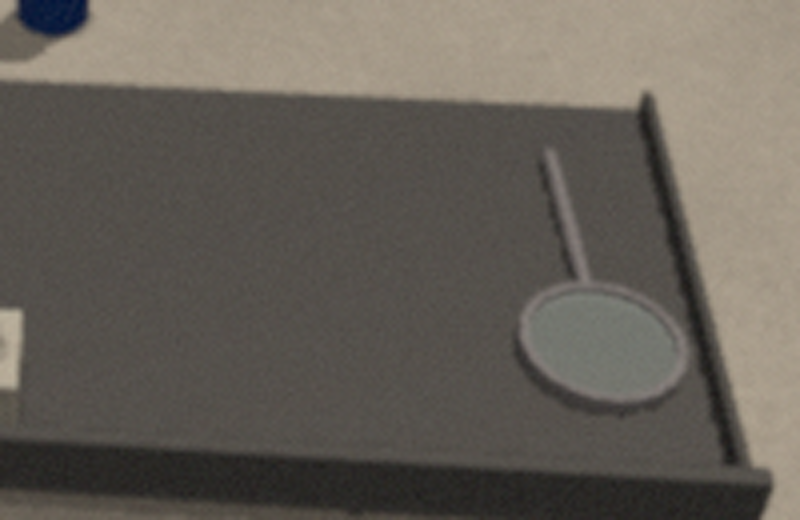

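```bash
python3 - <<'E'
from h import *
from scipy.spatial.transform import Rotation as Ro
for n,q in [('scene',(245.5,143.5)),('side',(378,195)),('scene',(314,149)),('side',(360,241.5))]:
    print(n,onplane(n,*q,.098).round(3))
R0=Ro.from_euler('xyz',manip.get_obs()['tool_rot'])
for h in (-8,):
    Rt=Ro.from_euler('xyz',[180,0,h],degrees=True)
    ax=np.array([-np.sin(np.radians(h)),np.cos(np.radians(h)),0])
    Rt=Ro.from_rotvec(-ax*np.radians(12))*Rt
    print((Rt*R0.inv()).as_rotvec(degrees=True).round(2), Rt.as_matrix().round(3))
print(imaging.camera_model('wrist'))
E
```

```text
scene [ 0.367 -0.1    0.098]
side [ 0.362 -0.091  0.098]
scene [0.368 0.052 0.098]
side [0.365 0.057 0.098]
[  0.97 -12.07 -25.72] [[ 0.969 -0.139  0.206]
 [-0.136 -0.99  -0.029]
 [ 0.208  0.    -0.978]]
{'K': array([[348.50373146,   0.        , 288.22155574],
       [  0.        , 348.50373146, 209.83500922],
       [  0.        ,   0.        ,   1.        ]]), 'mount': array([[ 1.22560611e-04, -9.71591011e-01, -2.36666202e-01,
         6.73444950e-02],
       [ 9.99999398e-01, -1.38938830e-04,  1.08825110e-03,
         4.42715940e-04],
       [-1.09021712e-03, -2.36666193e-01,  9.71590410e-01,
        -1.79444005e-01],
       [ 0.00000000e+00,  0.00000000e+00,  0.00000000e+00,
         1.00000000e+00]])}
```

Request:
jog_arm:
  moves:
    - {"slide": [0.02, 0.05, 0.01], "angular": [0, 0, -2]}
    - {"slide": [0.04, 0.1, 0.02], "angular": [0, 0, -5]}
    - {"slide": [0.06, 0.155, 0.03], "angular": [0, 0, -8]}
    - {"slide": [0.08, 0.21, 0.03], "angular": [0, 0, -11]}
    - {"slide": [0.1, 0.265, 0.03], "angular": [0, 0, -14]}
    - {"slide": [0.12, 0.32, 0.03], "angular": [0, 0, -17]}
    - {"slide": [0.14, 0.375, 0.03], "angular": [0, 0, -20]}
    - {"slide": [0.16, 0.42, 0.03], "angular": [0, 0, -22]}
  hand: 0.028

```text
time_s: 1.1
position: [0.3666, -0.2205, 0.2355]
tool_rot: [3.141, -0.0, -0.074]
contact_force: [0.6, -0.9, 0.0]
width: 0.0279
```

Request:
jog_arm:
  moves:
    - {"slide": [0.015, 0.04, 0], "angular": [-0.2, -2, -0.6]}
    - {"slide": [0.03, 0.085, 0], "angular": [-0.5, -4.5, -1.4]}
    - {"slide": [0.045, 0.13, 0], "angular": [-0.8, -7, -2.2]}
    - {"slide": [0.06, 0.17, 0], "angular": [-1, -9.5, -3]}
    - {"slide": [0.072, 0.2, 0], "angular": [-1.2, -11, -3.6]}
    - {"slide": [0.078, 0.215, 0], "angular": [-1.3, -12, -3.8]}
    - {"slide": [0.078, 0.215, 0], "angular": [-1.3, -12, -3.8]}

```text
time_s: 1.98
position: [0.4442, -0.0069, 0.2353]
tool_rot: [3.141, -0.21, -0.138]
contact_force: [0.3, -1.4, 0.3]
width: 0.0277
```

```bash
cat >> h.py <<'E'
from scipy.spatial.transform import Rotation as Ro
def wcam(o):
    m=imaging.camera_model('wrist');M=np.array(m['mount']);T=np.eye(4)
    T[:3,:3]=Ro.from_euler('xyz',o['tool_rot']).as_matrix();T[:3,3]=o['position']
    return np.array(m['K']),T@M
def wplane(K,C,u,v,z):
    d=C[:3,:3]@np.linalg.solve(K,[u,v,1.]);p=C[:3,3];return p+d*(z-p[2])/d[2]
def wproj(K,C,X):
    p=K@(C[:3,:3].T@(np.asarray(X,float)-C[:3,3]));return p[:2]/p[2]
E
python3 - <<'E'
from h import *
o=manip.get_obs();im=imaging.snapshot('wrist');cv2.imwrite('pics/w1.png',im)
np.save('o1.npy',o,allow_pickle=True)
print(o['position'].round(4),o['tool_rot'].round(4),o['joint_pos'].round(2),o['contact_force'].round(2))
E
```

```text
[ 0.4442 -0.0069  0.2353] [ 3.1411 -0.2104 -0.1378] [ 0.37 -0.1  -0.51  2.18  0.01  0.85 -1.85] [ 0.33 -1.45  0.32]
```

View pics/w1.png

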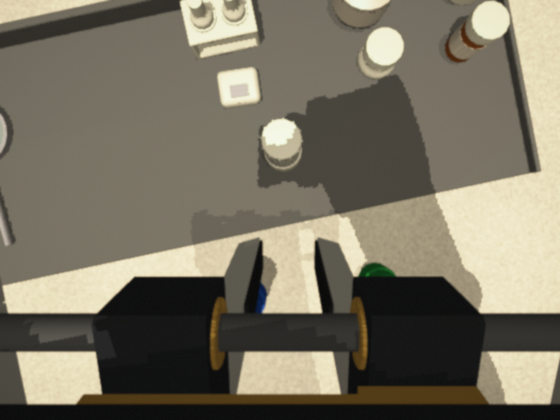

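```bash
python3 - <<'E'
from h import *
o=np.load('o1.npy',allow_pickle=True).item();K,C=wcam(o)
im=cv2.imread('pics/w1.png')
for l,u,v,z in [('lid',281,132,.112),('floss c',239,88,.032),('jar',385,47,.054),('holdFL',194,55,.052),('holdFR',258,44,.052),('tower foot front',283,170,.014),('fedge',0,282,.014),('fedge',540,172,.014)]:
    print(l,wplane(K,C,u,v,z).round(4))
cv2.imwrite('pics/w1c.png',cv2.resize(im[0:190,160:420],None,fx=3,fy=3,interpolation=cv2.INTER_CUBIC))
E
```

```text
lid [ 0.5335 -0.014   0.112 ]
floss c [0.6039 0.0252 0.032 ]
jar [ 0.6179 -0.135   0.054 ]
holdFL [0.638  0.0655 0.052 ]
holdFR [ 0.6401 -0.0031  0.052 ]
tower foot front [ 0.5083 -0.0109  0.014 ]
fedge [0.4232 0.3397 0.014 ]
fedge [ 0.4644 -0.3104  0.014 ]
```

View pics/w1c.png

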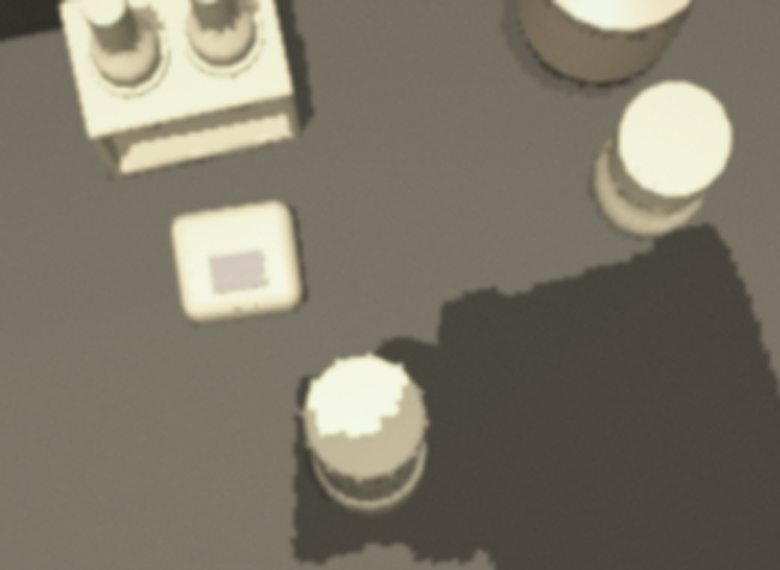

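```bash
python3 - <<'E'
from h import *
o=np.load('o1.npy',allow_pickle=True).item();K,C=wcam(o)
for l,u,v,z in [('lid',281.7,138.7,.112),('floss R',260,87,.025),('jar',385,46.3,.054),('holdFL',189.3,46,.052),('holdFR',257,33,.052),('pot foot front',358,27.5,.014),('jar foot right-left',358,60,.014),('jarfront',377,78,.014)]:
    print(l,wplane(K,C,u,v,z).round(4))
E
```

```text
lid [ 0.5275 -0.0138  0.112 ]
floss R [0.6041 0.002  0.025 ]
jar [ 0.6186 -0.1351  0.054 ]
holdFL [0.648  0.0691 0.052 ]
holdFR [ 0.6516 -0.0036  0.052 ]
pot foot front [ 0.66   -0.1201  0.014 ]
jar foot right-left [ 0.623  -0.1152  0.014 ]
jarfront [ 0.5994 -0.1344  0.014 ]
```

Request:
jog_arm:
  moves:
    - {"slide": [0.01, 0.002, -0.03], "angular": [0, 0, 0]}
    - {"slide": [0.021, 0.004, -0.07], "angular": [0, 0, 0]}
    - {"slide": [0.021, 0.004, -0.11], "angular": [0, 0, 0]}
    - {"slide": [0.021, 0.004, -0.145], "angular": [0, 0, 0]}
    - {"slide": [0.021, 0.004, -0.17], "angular": [0, 0, 0]}
    - {"slide": [0.021, 0.004, -0.19], "angular": [0, 0, 0]}
    - {"slide": [0.021, 0.004, -0.205], "angular": [0, 0, 0]}
    - {"slide": [0.021, 0.004, -0.21], "angular": [0, 0, 0]}

```text
time_s: 3.02
position: [0.4647, -0.0047, 0.0245]
tool_rot: [3.14, -0.209, -0.141]
contact_force: [0.7, -0.3, -0.1]
width: 0.028
```

```bash
cat > look.py <<'E'
from h import *
import sys
k=sys.argv[1]
for n in sys.argv[2:]:
    o=manip.get_obs();np.save(f'o_{k}.npy',o,allow_pickle=True)
    im=imaging.snapshot(n)
    if n=='scene': im=cv2.resize(im[130:310,100:340],None,fx=3.3,fy=3.3,interpolation=cv2.INTER_CUBIC)
    if n=='side': im=cv2.resize(im[130:310,190:390],None,fx=3.3,fy=3.3,interpolation=cv2.INTER_CUBIC)
    cv2.imwrite(f'pics/{n}_{k}.png',im)
print(o['position'].round(4),o['tool_rot'].round(4),o['joint_pos'].round(2),o['contact_force'].round(2))
E
python3 look.py a side wrist
```

```text
[ 0.4649 -0.0045  0.0246] [ 3.1405 -0.2091 -0.1405] [ 0.18  0.3  -0.41  2.35  0.55  0.36 -2.41] [ 0.2  -0.24 -0.25]
```

View pics/side_a.png

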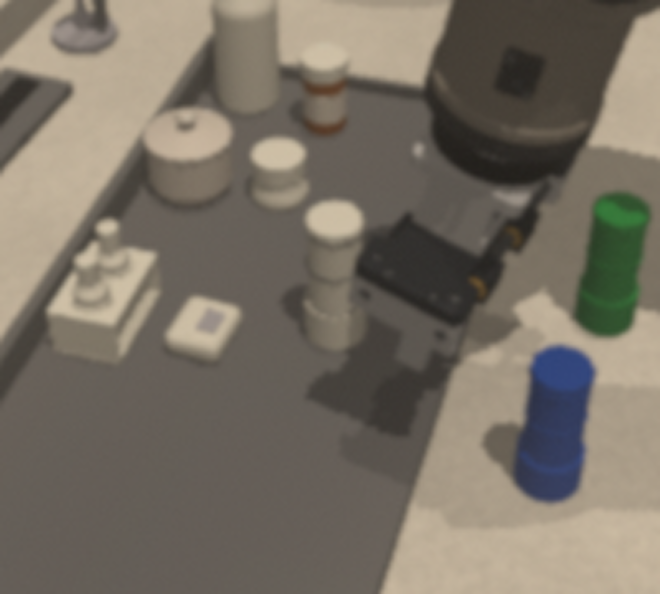

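View pics/wrist_a.png

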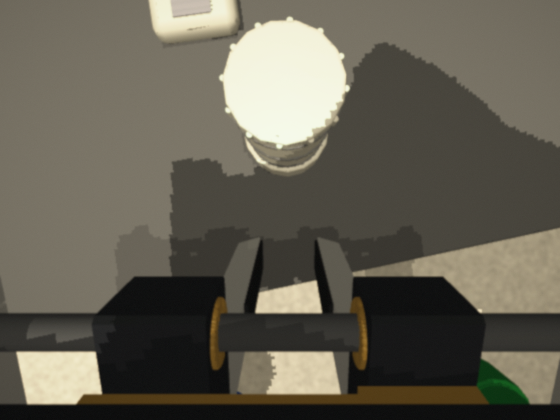

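```bash
python3 - <<'E'
from h import *
o=np.load('o_a.npy',allow_pickle=True).item();K,C=wcam(o)
print(wplane(K,C,286.5,174,.014),wplane(K,C,284,80,.112))
for s in(-1,1): # finger tips
    R=Ro.from_euler('xyz',o['tool_rot']).as_matrix()
    print(wproj(K,C,o['position']+R@[8,s*14,0]),wproj(K,C,o['position']+R@[-8,s*14,0]))
E
```

```text
[ 0.5080486  -0.01065275  0.014     ] [ 0.52797124 -0.01303814  0.112     ]
[3137.72520662 1787.72373196] [-2072.30923788  1523.92254021]
[-2605.16546447  1811.13862987] [2618.70069581 1508.28493724]
```

```bash
python3 - <<'E'
from h import *
o=np.load('o_a.npy',allow_pickle=True).item();K,C=wcam(o)
R=Ro.from_euler('xyz',o['tool_rot']).as_matrix()
for s in(-1,1):
    print(wproj(K,C,o['position']+R@[.008,s*.014,0]),wproj(K,C,o['position']+R@[-.008,s*.014,0]))
E
```

```text
[260.47510471 238.63446192] [261.01127894 266.23395309]
[312.21318998 238.63549043] [311.73294282 266.23128675]
```

Request:
jog_arm:
  moves:
    - {"slide": [0.012, -0.002, 0], "angular": [0, 0, 0]}
    - {"slide": [0.024, -0.003, 0], "angular": [0, 0, 0]}
    - {"slide": [0.032, -0.0045, 0], "angular": [0, 0, 0]}
    - {"slide": [0.036, -0.005, 0], "angular": [0, 0, 0]}
    - {"slide": [0.039, -0.0055, 0], "angular": [0, 0, 0]}
    - {"slide": [0.042, -0.006, 0], "angular": [0, 0, 0]}
    - {"slide": [0.045, -0.007, 0], "angular": [0, 0, 0]}
    - {"slide": [0.048, -0.008, 0], "angular": [0, 0, 0]}

```text
time_s: 4.12
position: [0.5135, -0.0117, 0.0255]
tool_rot: [3.141, -0.211, -0.14]
contact_force: [-1.8, 0.5, 0.2]
width: 0.028
```

```bash
python3 look.py b side wrist
```

```text
[ 0.5139 -0.0118  0.0255] [ 3.1414 -0.2108 -0.1399] [ 0.21  0.36 -0.41  2.25  0.54  0.4  -2.35] [ 0.19 -0.93 -0.12]
```

View pics/side_b.png

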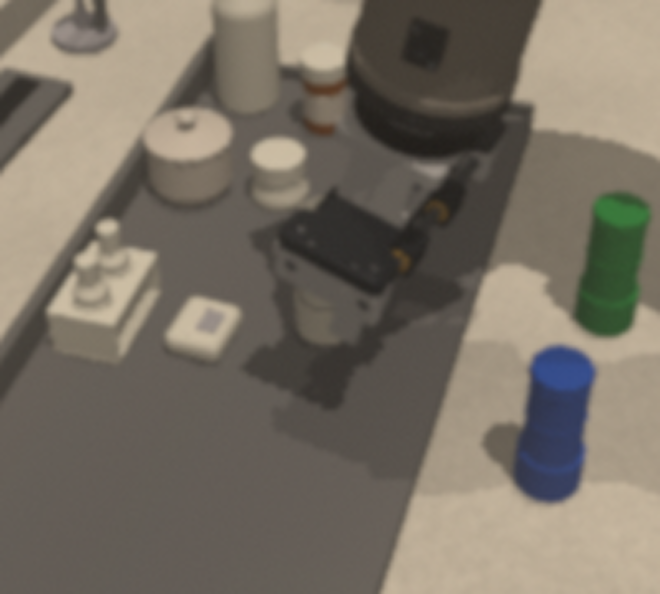

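View pics/wrist_b.png

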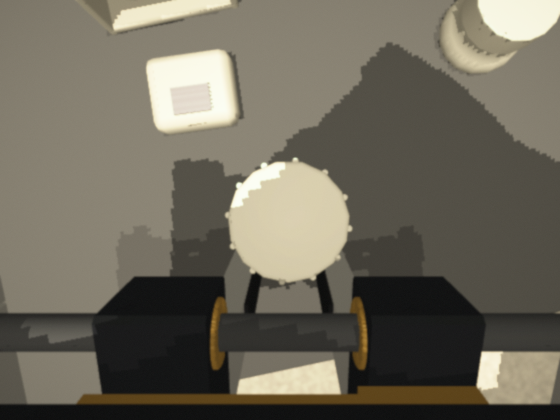

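Request:
jog_arm:
  moves:
    - {"slide": [0.004, -0.001, 0], "angular": [0, 0, 0]}
    - {"slide": [0.008, -0.003, 0], "angular": [0, 0, 0]}
    - {"slide": [0.012, -0.005, 0], "angular": [0, 0, 0]}
    - {"slide": [0.016, -0.007, 0], "angular": [0, 0, 0]}
    - {"slide": [0.02, -0.009, 0], "angular": [0, 0, 0]}
    - {"slide": [0.024, -0.011, 0], "angular": [0, 0, 0]}
    - {"slide": [0.028, -0.013, 0], "angular": [0, 0, 0]}
    - {"slide": [0.032, -0.015, 0], "angular": [0, 0, 0]}

```text
time_s: 5.22
position: [0.5457, -0.0268, 0.0255]
tool_rot: [3.141, -0.211, -0.14]
contact_force: [-0.6, 0.2, 0.5]
width: 0.0282
```

```bash
python3 look.py c wrist scene
```

```text
[ 0.5461 -0.027   0.0255] [ 3.1414 -0.2109 -0.1401] [ 0.25  0.4  -0.42  2.18  0.53  0.43 -2.29] [-0.14  0.29 -0.34]
```

View pics/wrist_c.png

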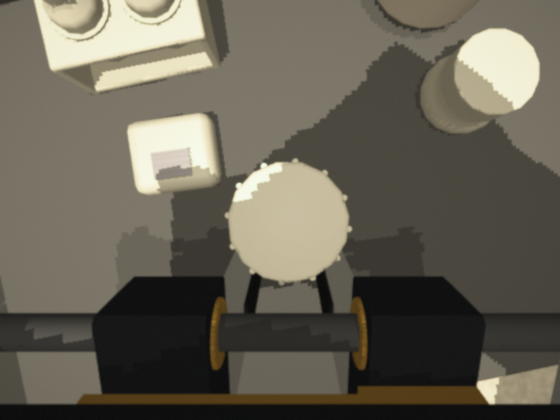

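View pics/scene_c.png

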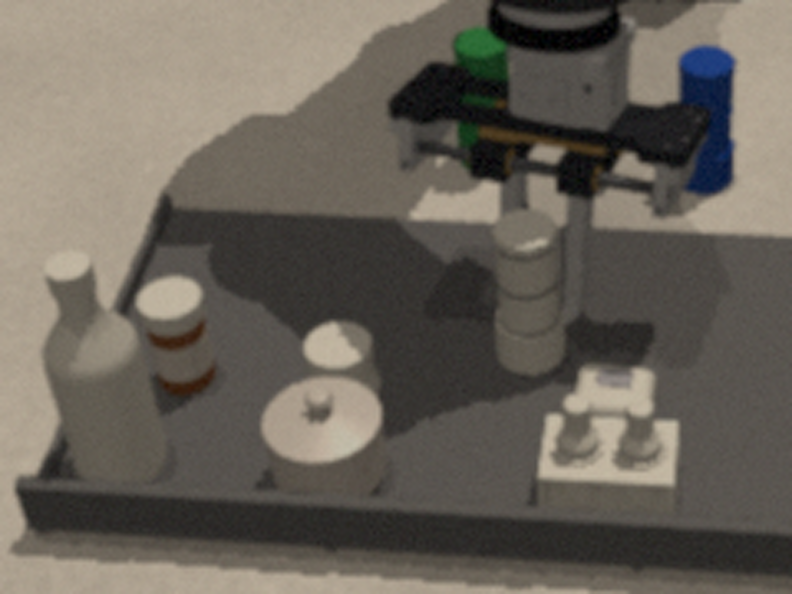

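Request:
jog_arm:
  moves:
    - {"slide": [0.004, -0.002, 0], "angular": [0, 0, 0]}
    - {"slide": [0.008, -0.0045, 0], "angular": [0, 0, 0]}
    - {"slide": [0.012, -0.007, 0], "angular": [0, 0, 0]}
    - {"slide": [0.016, -0.009, 0], "angular": [0, 0, 0]}
    - {"slide": [0.02, -0.011, 0], "angular": [0, 0, 0]}
    - {"slide": [0.024, -0.013, 0], "angular": [0, 0, 0]}
    - {"slide": [0.028, -0.014, 0], "angular": [0, 0, 0]}
    - {"slide": [0.032, -0.0145, 0], "angular": [0, 0, 0]}

```text
time_s: 6.32
position: [0.5776, -0.0412, 0.0254]
tool_rot: [3.141, -0.211, -0.14]
contact_force: [-0.7, 0.6, 0.8]
width: 0.0279
```

```bash
python3 look.py d wrist scene
```

```text
[ 0.5781 -0.0412  0.0255] [ 3.1415 -0.211  -0.1398] [ 0.28  0.44 -0.42  2.11  0.52  0.46 -2.24] [0.59 0.08 0.17]
```

View pics/wrist_d.png

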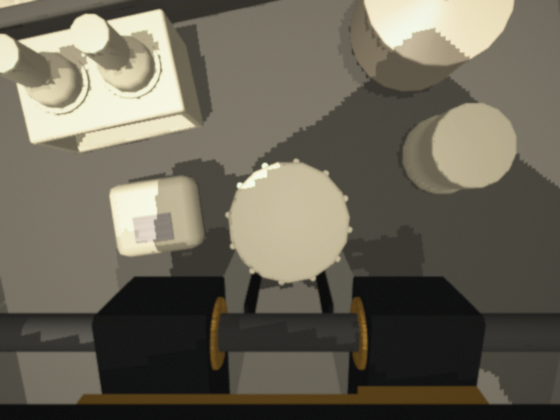

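View pics/scene_d.png

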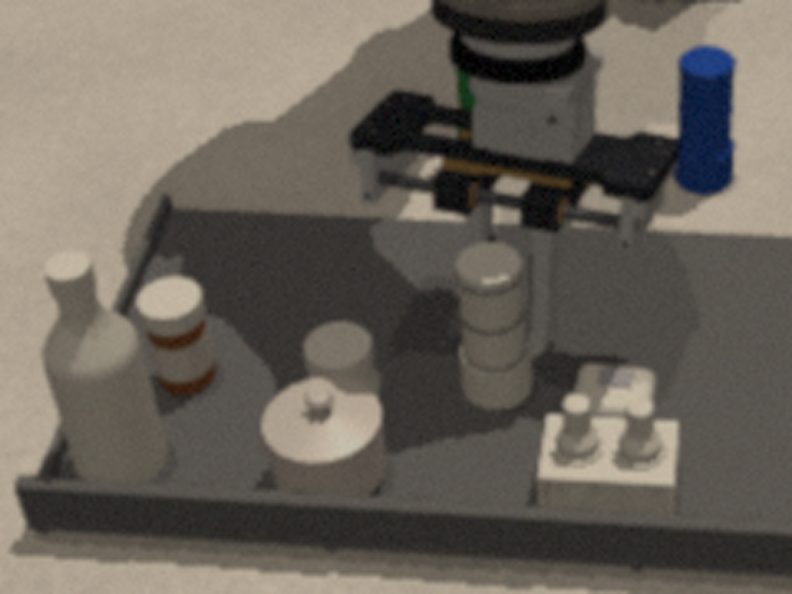

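```bash
python3 - <<'E'
from h import *
o=np.load('o_d.npy',allow_pickle=True).item();K,C=wcam(o)
for l,u,v,z in [('hFL',32,142,.052),('hFR',186,113,.052),('hBR',166,11,.052),('hbotFR',203,126,.014),('pot front',400,90,.014),('pot left',352,40,.014),('lid',289,221,.112),('flossR',203,215,.025),('jarL',402,155,.014)]:
    print(l,wplane(K,C,u,v,z).round(4))
E
```

```text
hFL [0.6498 0.0683 0.052 ]
hFR [ 0.6531 -0.0047  0.052 ]
hBR [ 0.7006 -0.0025  0.052 ]
hbotFR [ 0.6553 -0.0037  0.014 ]
pot front [ 0.6599 -0.1184  0.014 ]
pot left [ 0.6917 -0.095   0.014 ]
lid [ 0.6002 -0.0455  0.112 ]
flossR [0.6048 0.001  0.025 ]
jarL [ 0.623  -0.1147  0.014 ]
```

Request:
jog_arm:
  moves:
    - {"slide": [0.0045, 0, 0], "angular": [0, 0, 0]}
    - {"slide": [0.009, 0, 0], "angular": [0, 0, 0]}
    - {"slide": [0.0135, 0, 0], "angular": [0, 0, 0]}
    - {"slide": [0.018, 0.0005, 0], "angular": [0, 0, 0]}
    - {"slide": [0.0225, 0.0005, 0], "angular": [0, 0, 0]}
    - {"slide": [0.027, 0.0005, 0], "angular": [0, 0, 0]}
    - {"slide": [0.0315, 0.001, 0], "angular": [0, 0, 0]}
    - {"slide": [0.036, 0.001, 0], "angular": [0, 0, 0]}

```text
time_s: 7.42
position: [0.6137, -0.04, 0.0255]
tool_rot: [3.141, -0.211, -0.14]
contact_force: [-0.2, -0.3, 0.1]
width: 0.0282
```

Request:
jog_arm:
  moves:
    - {"slide": [0.0045, 0, 0], "angular": [0, 0, 0]}
    - {"slide": [0.009, 0, 0], "angular": [0, 0, 0]}
    - {"slide": [0.0135, 0.0005, 0], "angular": [0, 0, 0]}
    - {"slide": [0.018, 0.0005, 0], "angular": [0, 0, 0]}
    - {"slide": [0.0225, 0.001, 0], "angular": [0, 0, 0]}
    - {"slide": [0.027, 0.001, 0], "angular": [0, 0, 0]}
    - {"slide": [0.0315, 0.0015, 0], "angular": [0, 0, 0]}
    - {"slide": [0.036, 0.0015, 0], "angular": [0, 0, 0]}

```text
time_s: 8.43
position: [0.6497, -0.0386, 0.0254]
tool_rot: [3.141, -0.211, -0.14]
contact_force: [-0.9, 0.2, 0.6]
width: 0.028
```

```bash
python3 look.py e wrist scene
```

```text
[ 0.6503 -0.0386  0.0255] [ 3.1415 -0.2111 -0.1398] [ 0.27  0.53 -0.42  1.95  0.51  0.54 -2.21] [-0.1   0.14  0.08]
```

View pics/wrist_e.png

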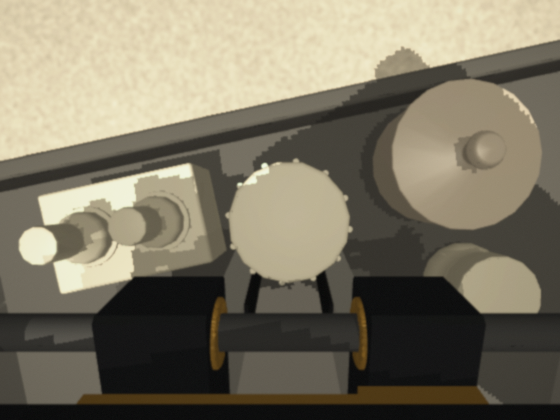

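View pics/scene_e.png

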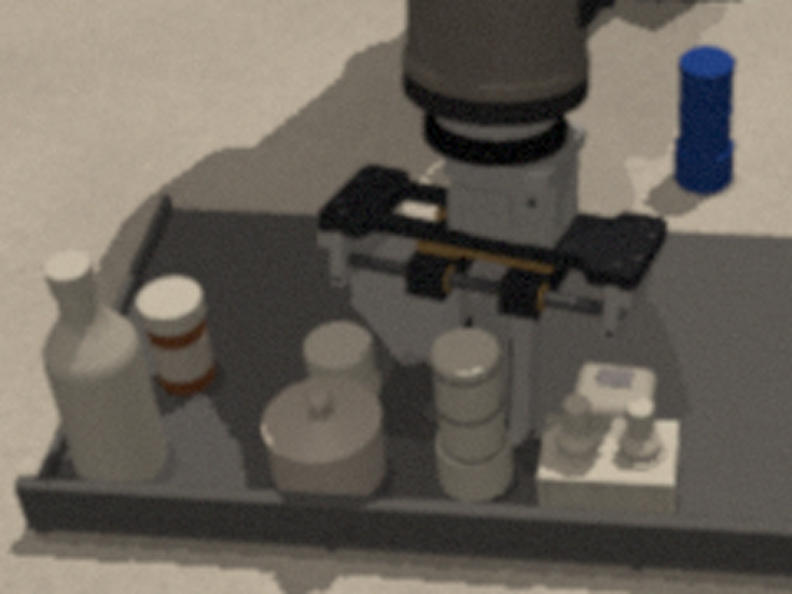

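```bash
python3 - <<'E'
from h import *
o=np.load('o_e.npy',allow_pickle=True).item();K,C=wcam(o)
for l,u,v,z in [('hBL',40,197,.052),('hBR',190,164,.052),('hFL',62,293,.052),('knob',486,148,.082),('lid pot c',466,155,.06),('lid',289,221,.112),('upst bottom',0,190,.014),('upst bot',340,118,.014),('upst top front',0,184,.044),('upst top back',0,162,.044),('uptop',300,101,.044),('uptop front',300,122,.044)]:
    print(l,wplane(K,C,u,v,z).round(4))
E
```

```text
hBL [0.6961 0.0713 0.052 ]
hBR [ 7.016e-01 -5.000e-04  5.200e-02]
hFL [0.65   0.0682 0.052 ]
knob [ 0.6876 -0.1209  0.082 ]
lid pot c [ 0.6873 -0.1245  0.06  ]
lid [ 0.6723 -0.0429  0.112 ]
upst bottom [0.7074 0.1202 0.014 ]
upst bot [ 0.721  -0.0796  0.014 ]
upst top front [0.706  0.0953 0.044 ]
upst top back [0.7166 0.0936 0.044 ]
uptop [ 0.7255 -0.056   0.044 ]
uptop front [ 0.7155 -0.0546  0.044 ]
```

Request:
jog_arm:
  moves:
    - {"slide": [0.004, 0, 0], "angular": [0, 0, 0]}
    - {"slide": [0.008, 0, 0], "angular": [0, 0, 0]}
    - {"slide": [0.012, 0, 0], "angular": [0, 0, 0]}
    - {"slide": [0.015, 0, 0], "angular": [0, 0, 0]}
    - {"slide": [0.017, 0, 0], "angular": [0, 0, 0]}
    - {"slide": [0.018, 0, 0], "angular": [0, 0, 0]}
    - {"slide": [0.019, 0, 0], "angular": [0, 0, 0]}
    - {"slide": [0.02, 0, 0], "angular": [0, 0, 0]}

```text
time_s: 9.52
position: [0.6694, -0.0386, 0.0255]
tool_rot: [3.141, -0.211, -0.14]
contact_force: [-2.3, 0.3, 0.5]
width: 0.028
```

Request:
jog_arm:
  moves:
    - {"slide": [0.0005, 0, 0], "angular": [0, 0, 0]}
    - {"slide": [0.001, 0, 0], "angular": [0, 0, 0]}

```text
time_s: 9.78
position: [0.6704, -0.0386, 0.0254]
tool_rot: [3.141, -0.211, -0.14]
contact_force: [0.3, -1.4, -0.4]
width: 0.0279
```

Request:
jog_arm:
  moves:
    - {"slide": [0.0005, 0, 0], "angular": [0, 0, 0]}
    - {"slide": [0.001, 0, 0], "angular": [0, 0, 0]}

```text
time_s: 10.02
position: [0.6714, -0.0386, 0.0255]
tool_rot: [3.141, -0.211, -0.14]
contact_force: [-1.1, -0.5, 0.3]
width: 0.028
```

```bash
python3 look.py f wrist scene
```

```text
[ 0.6715 -0.0386  0.0255] [ 3.1414 -0.2107 -0.1397] [ 0.26  0.56 -0.42  1.9   0.51  0.56 -2.2 ] [-1.12  0.02 -0.52]
```

View pics/wrist_f.png

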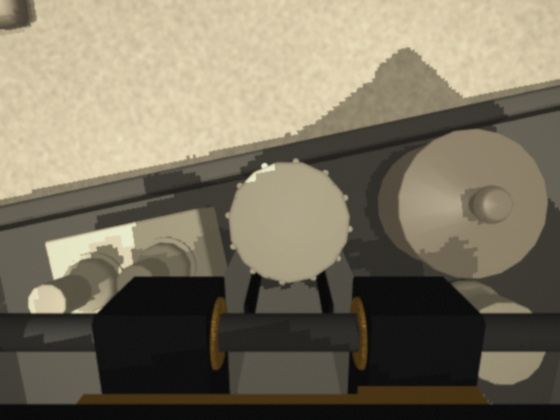

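View pics/scene_f.png

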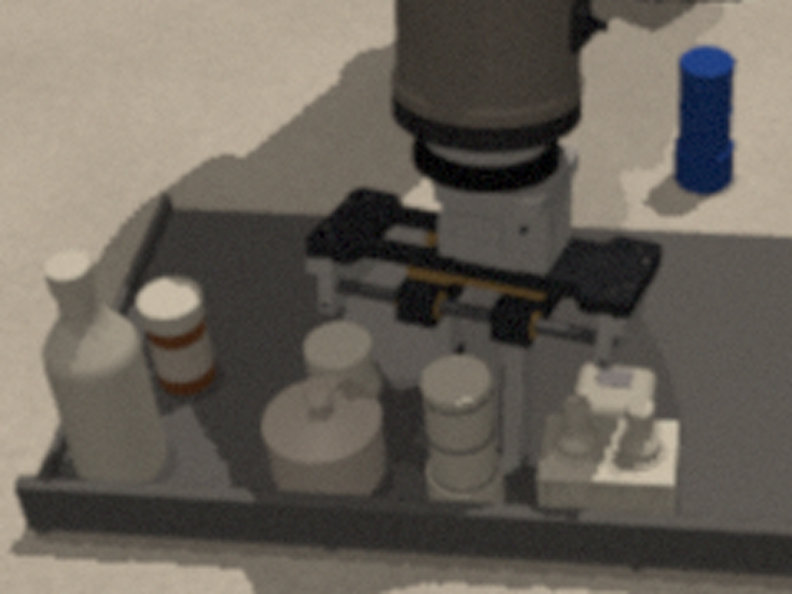

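Request:
jog_arm:
  moves:
    - {"slide": [0.0005, 0, 0], "angular": [0, 0, 0]}
    - {"slide": [0.001, 0, 0], "angular": [0, 0, 0]}

```text
time_s: 10.38
position: [0.6724, -0.0386, 0.0255]
tool_rot: [3.141, -0.211, -0.14]
contact_force: [-1.1, 0.2, 0.5]
width: 0.028
```

Request:
jog_arm:
  moves:
    - {"slide": [0.0005, 0, 0], "angular": [0, 0, 0]}
    - {"slide": [0.001, 0, 0], "angular": [0, 0, 0]}

```text
time_s: 10.62
position: [0.6735, -0.0386, 0.0255]
tool_rot: [3.141, -0.211, -0.14]
contact_force: [-0.3, -0.2, 0.2]
width: 0.0279
```

Request:
jog_arm:
  moves:
    - {"slide": [0.0005, 0, 0], "angular": [0, 0, 0]}
    - {"slide": [0.001, 0, 0], "angular": [0, 0, 0]}

```text
time_s: 10.88
position: [0.6744, -0.0386, 0.0254]
tool_rot: [3.141, -0.211, -0.14]
contact_force: [-2.3, -0.4, -0.0]
width: 0.0278
```

Request:
jog_arm:
  moves:
    - {"slide": [0.0005, 0, 0], "angular": [0, 0, 0]}
    - {"slide": [0.001, 0, 0], "angular": [0, 0, 0]}

```text
time_s: 11.12
position: [0.6749, -0.0387, 0.0253]
tool_rot: [3.141, -0.21, -0.14]
contact_force: [-6.9, -0.1, 2.6]
width: 0.0282
```

```bash
python3 look.py g wrist scene
```

```text
[ 0.6748 -0.0387  0.0252] [ 3.141  -0.2096 -0.1397] [ 0.26  0.57 -0.42  1.9   0.51  0.57 -2.19] [-5.08  0.74  1.98]
```

View pics/wrist_g.png

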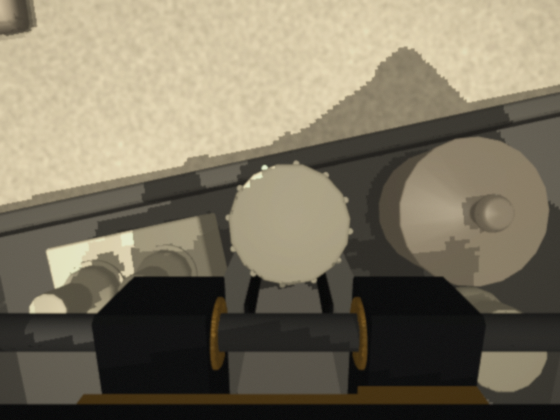

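View pics/scene_g.png

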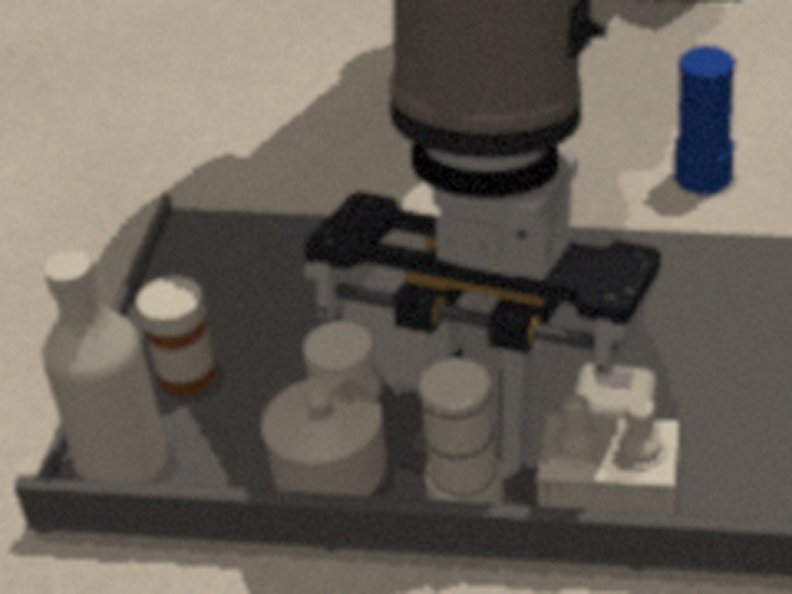

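Request:
jog_arm:
  moves:
    - {"slide": [-0.003, 0, 0], "angular": [0, 0, 0]}
    - {"slide": [-0.01, -0.0005, 0], "angular": [0, 0, 0]}
    - {"slide": [-0.025, -0.001, 0], "angular": [0, 0, 0]}
    - {"slide": [-0.045, -0.001, 0], "angular": [0, 0, 0]}
    - {"slide": [-0.07, -0.001, 0], "angular": [0, 0, 0]}
    - {"slide": [-0.095, -0.001, 0], "angular": [0, 0, 0]}
    - {"slide": [-0.12, -0.001, 0], "angular": [0, 0, 0]}
    - {"slide": [-0.14, -0.001, 0], "angular": [0, 0, 0]}

```text
time_s: 12.22
position: [0.5336, -0.0398, 0.0256]
tool_rot: [3.141, -0.211, -0.14]
contact_force: [0.6, 0.2, 0.5]
width: 0.0283
```

Request:
jog_arm:
  moves:
    - {"slide": [-0.01, 0, 0.02], "angular": [0, 0, 0]}
    - {"slide": [-0.02, 0, 0.05], "angular": [0, 0, 0]}
    - {"slide": [-0.03, 0, 0.09], "angular": [0, 0, 0]}
    - {"slide": [-0.04, 0, 0.13], "angular": [0, 0, 0]}
    - {"slide": [-0.05, 0, 0.17], "angular": [0, 0, 0]}
    - {"slide": [-0.06, 0, 0.2], "angular": [0, 0, 0]}
    - {"slide": [-0.06, 0, 0.21], "angular": [0, 0, 0]}
    - {"slide": [-0.06, 0, 0.21], "angular": [0, 0, 0]}

```text
time_s: 13.22
position: [0.4753, -0.04, 0.2354]
tool_rot: [3.141, -0.212, -0.14]
contact_force: [0.8, 0.1, -0.2]
width: 0.028
```

```bash
python3 look.py h side scene wrist
```

```text
[ 0.4749 -0.0397  0.2342] [ 3.1413 -0.2092 -0.1398] [ 0.55 -0.03 -0.61  2.12  0.03  0.84 -1.79] [ 0.13 -0.51 -0.54]
```

View pics/side_h.png

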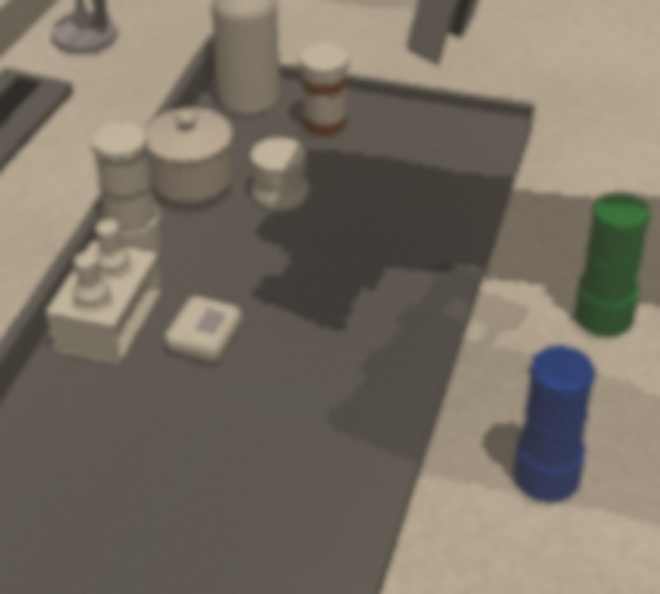

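View pics/scene_h.png

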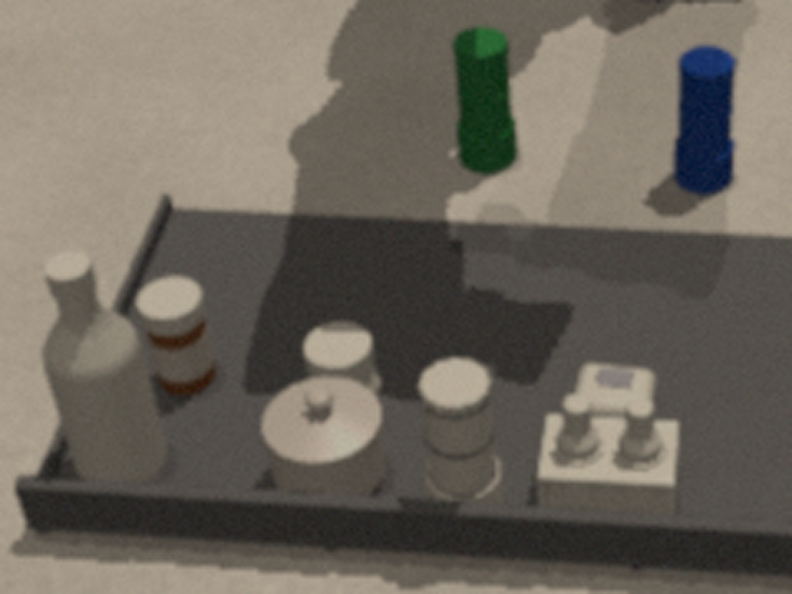

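```bash
python3 - <<'E'
from h import *
l=onplane('scene',100+455/3.3,130+382/3.3,.112);print('lid',l.round(4))
l2=onplane('side',190+121/3.3,130+139/3.3,.112);print('lid side',l2.round(4))
H=np.array([.6763,.0367]);P=np.array([.688,-.1204]);print('d scene',np.linalg.norm(l[:2]-H),np.linalg.norm(l[:2]-P), 'shelf x rel holder',(l[:2]-H)@[.9975,.0705]+.094)
H=np.array([.6715,.039]);P=np.array([.6812,-.1098]);print('d side',np.linalg.norm(l2[:2]-H),np.linalg.norm(l2[:2]-P),(l2[:2]-H)@[.9975,.0705]+.094)
a=cv2.imread('pics/sc1.png').astype(int);b=cv2.imread('pics/scene_h.png').astype(int)
# shift check by phase correlation on small crops
g=lambda im,r:np.float32(im[r[1]:r[3],r[0]:r[2]].mean(2))
for n,r in dict(solution=(30,240,180,490),vial=(130,270,220,400),holder=(530,385,690,512),floss=(572,360,662,410),pot=(255,375,390,480)).items():
    print(n,np.round(np.array(cv2.phaseCorrelate(g(a,r),g(b,r))[0])/3.3,2),'px')
manip.close_job()
E
```

```text
lid [ 0.6967 -0.041   0.112 ]
lid side [ 0.6922 -0.0363  0.112 ]
d scene 0.08032096802392814 0.07987111720458934 shelf x rel holder 0.10882572642084486
d side 0.07806912946747968 0.07436107320810004 0.10938394574886974
solution [-0.01 -0.  ] px
vial [-0.    0.14] px
holder [-0.01 -0.01] px
floss [-0. -0.] px
pot [0.16 0.04] px
the job is handed in; nothing more can be done
```

I pushed the white tower by its bottom tier only, using the two fingertips as a cradle (28 mm opening, tool tilted 12°). It went diagonally to clear the floss pack, then straight back until it met the back upstand. The contact force there rose to about 7 N. I then backed the arm off, lifted it clear and handed the job in at about 13 s.

Last checks, from the scene and side cameras:

| Check | Scene | Side | Needed |
|---|---|---|---|
| Tower x on shelf, relative to the holder | 0.109 m | 0.109 m | above 0.103 m |
| Distance to holder | 80 mm | 78 mm | below 94 mm |
| Distance to pot | 80 mm | 74 mm | below 94 mm |

- **Tower upright:** it looks upright in both views; I did not measure its tilt.
- **Other things:** the solution bottle, vial, holder, floss pack and pot moved less than 0.2 px in the scene view. The jar looked unmoved by eye. The magnifier was outside the final pictures, but the arm never went near it. I did not measure the pot lid apart from the pot.
- **Disagreement:** the two fixed cameras differ by about 5 mm in absolute position, well inside the tolerance.

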